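# Unload the specimen carriage from the penetration tester

## Task

The penetration test is over: press the tester's lifting lever right down so that the plunger rises out of the specimen cup, and swing the keeper bar at the open end of the T-track right round to the side, out of the carriage's way. Then draw the specimen carriage by its upright handle along the T-track, out from under the head, until it stands on the bare base plate clear of the track's open end; lift it off there and stand it upright and flat on the floor of the shallow steel tray, lengthwise and wholly inside, without dropping it. Leave the lever down and the keeper open, and do not disturb the other things on the bench.

Things in the scene. Friction and masses are not known exactly. Their poses are not given: they have to be found in the camera images.
- tester: Black fixed bench tester: base plate 200 mm (x) by 465 mm (y), 14 mm thick; at its +y end a column and a head (70 mm wide, z 125 to 173 mm) that overhangs to y = -28 mm. Origin on the bench under the plunger's axis, z up. The T-track lies on the base along y at x = 0 with its open end towards -y; lever and keeper pivot are on the -x side. All tester-frame values below are in mm.
- track_end (a point): Centre of the aluminium T-track's open end, on the channel floor: tester frame (0, -150, 14). The track runs from y = +45 to -150: two lips 18 mm apart, tops 29 mm above the bench, over a channel 42 mm wide whose floor is the base plate. From here to y = -339 the base plate is bare and level with the channel floor.
- plunger_foot (a point): Underside of the plunger's 20 mm disc foot, tester frame (0, 0, 59) when down, 30 mm higher when fully raised. Found down inside the carriage's cup, where it blocks sliding. On top of its rod is a black dead weight, 66 mm diameter, z 206 to 250 mm when down, 30 mm higher when raised.
- lever (a joint): Lifting lever, rad: 0 = as found, arm pointing to the tester's +y and 0.4 rad upwards; grows as the arm is pressed down, to its stop at 0.8 (0.4 rad below level). Turns about a shaft along x at tester frame y = 60, z = 150. Needs about 5 N at the grip, stays where it is left, lifts the plunger 37.5 mm per rad.
- lever_grip (a point): Middle of the lever's round black grip, a bar 22 mm in diameter and 56 mm long lying along the tester's x, 110 mm from the shaft, well out from the tester's side. Tester frame (-107, 161, 193) at lever = 0, (-107, 161, 107) at 0.8.
- keeper (a joint): Keeper bar, rad: 0 = straight across in front of the track's open end (pointing to the tester's +x); grows as its free end swings towards the tester's -y, to its stop at 1.62, where it lies along the near (-x) edge of the base. Found at 0 to 0.2. Stiff pivot, about 1 N at the tab; stays where it is left.
- keeper_tab (a point): Top centre of the upright tab at the keeper's free end, 139 mm from the pivot; the tab is 16 mm along the bar and 10 mm thick, its top 67 mm above the bench. The bar is 10 mm thick, its top 40 mm above the bench. At keeper = 0 the tab is at tester frame (64, -195), to the side of the carriage's nose.
- keeper_pivot (a point): Top of the keeper's pivot, tester frame (-75, -195), 43 mm above the bench.
- carriage: Specimen carriage, loose, 195 mm long, 0.4 to 0.65 kg. Origin under its handle, level with its nuts' underside; y along its length to the cup (as found parallel to the tester's y, origin near tester frame (0, -125, 14)). Plate 64 mm wide, y -45 to +150 mm, z 17.5 to 25.5; steel nose block on it, y -43 to -21, top z 35.5. Centre of mass about 33 mm from the handle towards the cup.
- carriage_handle (a point): Middle of the top edge of the carriage's upright steel handle plate: carriage frame (0, 0, 91.5) mm. The handle is 40 mm wide (carriage x), 12 mm thick (carriage y) and stands 66 mm up from the plate, with free space of 90 mm between it and the cup.
- carriage_cup (a point): Centre of the rim of the white cup fixed on the carriage: carriage frame (0, 125, 57.5) mm; 58 mm outside diameter, 32 mm high, holding a cured rubber specimen 14 mm below the rim.
- rear_nut (a point): Rear edge of the rear T-nut's underside, carriage frame (0, 115, 0) mm. The two T-nuts (38 mm wide, 30 long, 7.5 high, necks 12 wide) at carriage y = 0 and 100 hold the carriage under the track's lips with 2 mm play. It can be lifted once this edge is past the track's open end.
- carriage_mid (a point): Middle of the carriage's length, at the height of the nuts' underside: carriage frame (0, 52.5, 0) mm.
- tray: Shallow steel tray, fixed: 256 mm (its x) by 126 mm (its y) outside, walls 3 mm thick and 22 mm high, floor 3 mm thick. Origin under its centre, on the bench.
- pot_a: White lidded pot, 65 mm diameter, 45 mm high, to be left alone; origin under its centre.
- pot_b: Another such pot, to be left alone.
- pot_small: Small white lidded pot, 41 mm diameter, 40 mm high, standing on the tester's base beside the track's +x side, to be left alone; origin under its centre.
- bottle: White bottle, 84 mm diameter, 200 mm high, to be left alone; origin under its centre.
- spare_weight: Black spare disc weight, 68 mm diameter, 36 mm high, to be left alone; origin under its centre.
- spatula: Spatula, 190 mm long, lying on the bench, to be left alone; origin under its middle.
- timer: Grey bench timer, 75 x 62 x 30 mm, to be left alone; origin under its centre.

How it is judged:
By the outcome, as a careful person would: the job done as asked, in the order asked, and still so for the second after the job is handed in, with the robot touching nothing.
It also fails if it takes over 72 s, if anything falls off the work surface, if the arm or the gripper's body presses on something with over 40 N, if the wrist force passes 120 N, or if a joint passes its speed limit or range.

## Robot

A 7-joint arm with a two-finger parallel gripper is mounted at the origin on the work surface. World frame = base frame: x ahead of the robot, y to its left, z up, the work surface at z = 0. Lengths are in m, angles in rad, forces in N, time in s.
With the tool pointing down it reaches from about 0.4 to 0.85 m from the base axis. Payload 10.4 kg.
Tool frame: the origin (TCP) lies on the centre line of the jaws, within the pads' length; the fingertips stand 22 mm ahead of it and the grasp point (between the pads) lies 3 mm ahead of it; z points along the fingers, y is the line along which they close (so a half turn about z gives the same grasp; the last joint's range is limited). The gripper opens to 87 mm and grips with 3 to 60 N. Pads are 19 mm wide; open, the fingers measure 117 mm over their backs; the gripper's body (75 mm by 190 mm) begins 51 mm behind the grasp point.
Start: joints at [1.187, 0.332, -0.065, 1.46, 0.022, 1.35, -0.088], TCP at [0.221, -0.585, 0.245] pointing down, gripper open.
Joint ranges: [-2.6, 2.6], [-0.5, 2.12], [-1.47, 1.34], [0.16, 2.42], [-1.27, 4.41], [0.06, 2.06], [-2.6, 2.6]. Speed limits (rad/s): [2.22, 2.22, 2.79, 2.79, 3.14, 3.14, 3.14].

## Interface

Orientations are given as a unit quaternion [x, y, z, w].
In Python, from bench import r gives the robot as it stands.
- The arm moves only by the tool jog_arm, called as name(argument=value, ...) on one line, values as JSON. Schema: {"type":"object","properties":{"offsets":{"type":"array","items":{"type":"array","items":{"type":"array","items":{"type":"number"},"minItems":5,"maxItems":5},"minItems":1,"maxItems":12},"minItems":1,"maxItems":1},"force":{"type":"number"},"only":{"type":"string"},"quiet":{"type":"boolean"},"lines":{"type":"string"}},"required":["offsets"],"additionalProperties":false}. offsets is a list that holds a single list of rows (three levels of brackets), with 1 to 12 rows, each of 5 numbers: dx, dy, dz in m, then a turn about the tool's z in rad, then the finger opening in m; each row is the pose to reach, as a shift and turn from the pose commanded when the call began, along the tool's axes at that moment; what a row does not reach only later rows make up. A row lasts 1/10 s, in which the tool goes at most 0.05 m and 0.15 rad, less where a joint would pass 70% of its speed; a pose out of reach is approached as far as the arm can. The fingers move at their own pace and stop on an object; force is the grip in N (left out, the last holds). Time passes only in rows, so rows that do not move let the fingers close. The tool returns the time, the measured TCP pose, the force, the opening and the grip force at its end. only (a regular expression) keeps the lines of the reply that match it, lines (a string "A,B") keeps lines A to B, and quiet returns only ok. Input that does not fit is refused with a message, and nothing moves.
- r.read_state(): the state, without advancing time (a new reading comes with each control period).
- r.camera(name): name is "scene" or "top" or "wrist"; returns a dict with "img" (400x640x3 uint8, red, green, blue), "fx", "fy", "cx", "cy" (pixels), "k1" (the pictures are not rectified: a ray, as slopes to the right and down, at radius r is drawn at 1 + k1 r^2 times it, then the intrinsics apply), "pose" (4x4, takes a point from camera to world coordinates). Camera axes: x right, y down, z forward; pixel columns grow to the right and rows downward; lengths in m; the calibration is good to about 2 mm. A picture is of the moment at which its call begins. There is no depth.
- r.close_job(): hands the job in; it is judged then, once.
The state is a dict: "time": time; "joint_positions": joint angles; "joint_vel": joint speeds; "joint_torque": joint torques, N m; "ee_pos": TCP position; "eef_rot": TCP orientation; "ft_force": force on the tool from outside, world axes, zero at the start; "torque": the same for the moment, N m; "width": finger opening in m; "grip_force": force on a finger pad.
Only numpy, scipy, OpenCV 4.12 (cv2) and the standard library are available. Lean on these libraries where they do the work, as an engineer would, in place of code of your own. Each camera call takes 0.05 s, during which the arm holds its last target. There are 200 camera calls.

## Working session

There is one attempt and no reset: what is moved stays moved. The work goes in short steps, Python scripts to look and compute and a tool call to move; the robot and the scene stay as the last step left them, time stands still between calls to the robot, and variables do not carry over. Pictures are saved under pics/ and viewed, at most 10 in all, crops included, and the job is handed in when it is done.

```bash
ls; mkdir -p pics; python3 - <<'E'
from bench import r
import cv2, numpy as np
for n in ["scene","top"]:
    c=r.camera(n); cv2.imwrite(f"pics/{n}0.png",c["img"][:,:,::-1]); print(n,c["fx"],c["fy"],c["cx"],c["cy"],c["k1"]); print(np.round(c["pose"],4).tolist())
s=r.read_state(); print(s)
E
```

```text
bench.py
pics
scene 377.1865422690447 377.1865422690447 315.25687193581274 195.92219392085653 0.013327208823149741
[[0.2096, 0.8466, -0.4892, 0.9547], [0.9778, -0.1849, 0.099, -0.1159], [-0.0067, -0.4991, -0.8665, 0.8124], [0.0, 0.0, 0.0, 1.0]]
top 445.1864800176234 445.1864800176234 311.6397676028333 199.59861312446665 -0.0823524670180084
[[0.1211, -0.9704, 0.2088, 0.3656], [-0.9926, -0.1198, 0.0191, -0.0503], [0.0064, -0.2096, -0.9778, 1.0789], [0.0, 0.0, 0.0, 1.0]]
{'time': 0.1, 'joint_positions': array([ 1.18740933,  0.33281164, -0.06467312,  1.46086966,  0.02162032,
        1.34989085, -0.08848641]), 'joint_vel': array([ 0.00028114, -0.0032303 , -0.00103829, -0.0031529 , -0.00020816,
        0.00161551,  0.00218535]), 'joint_torque': array([ 5.36069365e-04, -6.24549866e+01,  2.40869861e-02, -3.90718281e+01,
       -6.14490663e-02,  3.66102043e-02,  8.71212342e-05]), 'ee_pos': array([ 0.22049511, -0.5844707 ,  0.24382568]), 'eef_rot': array([ 9.83771879e-01,  1.79422625e-01, -1.57510516e-04, -6.22244517e-04]), 'ft_force': array([ 0.10690604, -0.49704431, -0.11098033]), 'torque': array([-0.01126631, -0.03056637, -0.0161798 ]), 'grip_force': 0.0, 'width': 0.08694844115254492}
```

View pics/scene0.png

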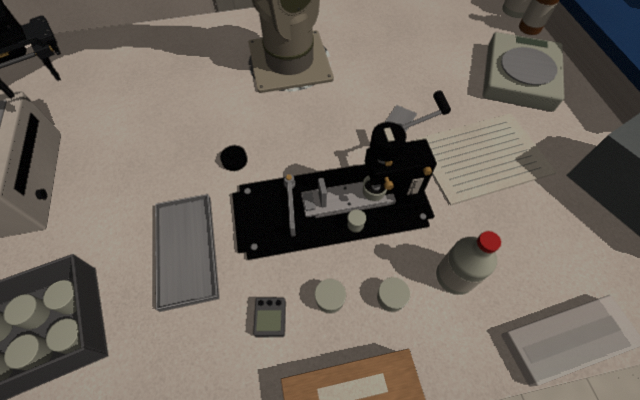

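View pics/top0.png

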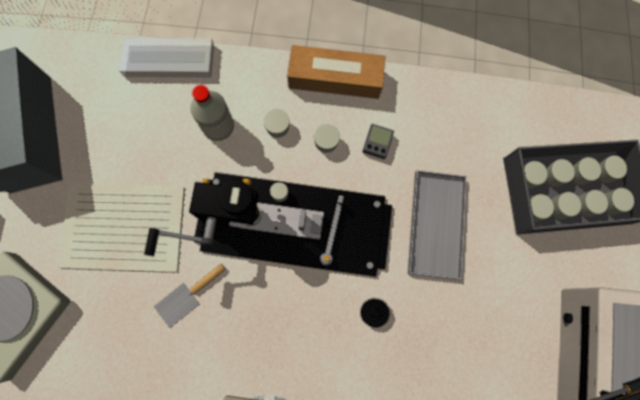

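The scene view shows the tester (base at about 235–432, 145–255) with the keeper at (290,180–235), handle (322,190), cup (375,187), lever grip (442,102), and tray at (185,250). In the top view the tester runs along its y from (385,235) to (200,215), with the grip at (151,242), keeper pivot (327,258), tab (340,199), and tray (438,225). Next I'll write helpers, measure, and zoom in.

```bash
cat > h.py <<'E'
import cv2, numpy as np
from scipy.spatial.transform import Rotation as R
def rays(c,uv):
    K=np.array([[c["fx"],0,c["cx"]],[0,c["fy"],c["cy"]],[0,0,1.]])
    p=cv2.undistortPoints(np.float64(uv).reshape(-1,1,2),K,np.array([c["k1"],0,0,0.])).reshape(-1,2)
    P=np.array(c["pose"]); return P[:3,3],np.c_[p,np.ones(len(p))]@P[:3,:3].T
def onto(c,uv,z):
    o,d=rays(c,uv); return o+d*((z-o[2])/d[:,2])[:,None]
def tri(views):  # [(cam,uv),...] -> point, rms gap (m)
    A=[];b=[]
    for c,uv in views:
        o,d=rays(c,[uv]); d=d[0]/np.linalg.norm(d[0]); M=np.eye(3)-np.outer(d,d); A.append(M); b.append(M@o)
    A=np.vstack(A); b=np.hstack(b); x=np.linalg.lstsq(A,b,rcond=None)[0]
    return x,np.sqrt(np.mean((A@x-b)**2))
def proj(c,X):
    P=np.linalg.inv(c["pose"]); K=np.array([[c["fx"],0,c["cx"]],[0,c["fy"],c["cy"]],[0,0,1.]])
    return cv2.projectPoints(np.float64(X).reshape(-1,1,3),cv2.Rodrigues(P[:3,:3])[0],P[:3,3],K,np.array([c["k1"],0,0,0.]))[0].reshape(-1,2)
def toolshift(s,p):  # world delta -> tool axes
    return R.from_quat(s["eef_rot"]).inv().apply(p)
E
python3 - <<'E'
from bench import r
from h import *
import pickle
C={n:r.camera(n) for n in ["scene","top"]}; pickle.dump(C,open("cams0.pkl","wb"))
t=C["top"]["img"]; s=C["scene"]["img"]
# base plate outline in top: dark blob
g=t.max(axis=2); m=(g<45).astype(np.uint8); m[:, :180]=0
n,l,st,ce=cv2.connectedComponentsWithStats(m); 
for i in range(1,n):
    if st[i,4]>150: print("dark",st[i],ce[i])
a=cv2.resize(t[165:290,130:400],None,fx=2.96,fy=2.96,interpolation=cv2.INTER_CUBIC)[:, :800]
b=cv2.resize(s[80:265,220:470],None,fx=3.0*0.4,fy=3.0*0.4)
b=cv2.resize(s[85:262,225:460],None,fx=1.25,fy=1.25,interpolation=cv2.INTER_CUBIC)
cv2.imwrite("pics/topz.png",cv2.convertScaleAbs(a,alpha=1.3)[:,:,::-1])
cv2.imwrite("pics/scz.png",cv2.convertScaleAbs(cv2.resize(s[85:262,225:460],None,fx=3.38,fy=3.38,interpolation=cv2.INTER_CUBIC),alpha=1.8)[:,:,::-1])
E
```

```text
dark [ 522  142  114   18 1166] [580.7161235  150.48713551]
dark [  190   174   201   102 11641] [294.44343269 225.43174985]
dark [518 221 121  12 287] [569.03135889 227.05574913]
dark [361 300  28  27 586] [374.83617747 312.74914676]
dark [579 307  10  93 663] [583.84313725 353.40573152]
dark [605 393  35   7 164] [625.42073171 396.77439024]
```

View pics/topz.png

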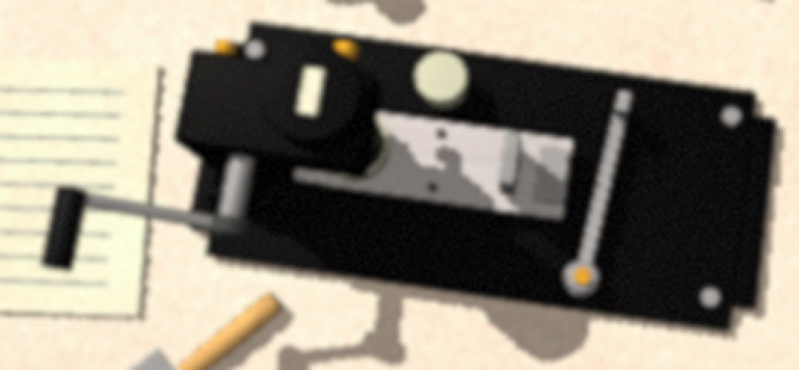

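View pics/scz.png

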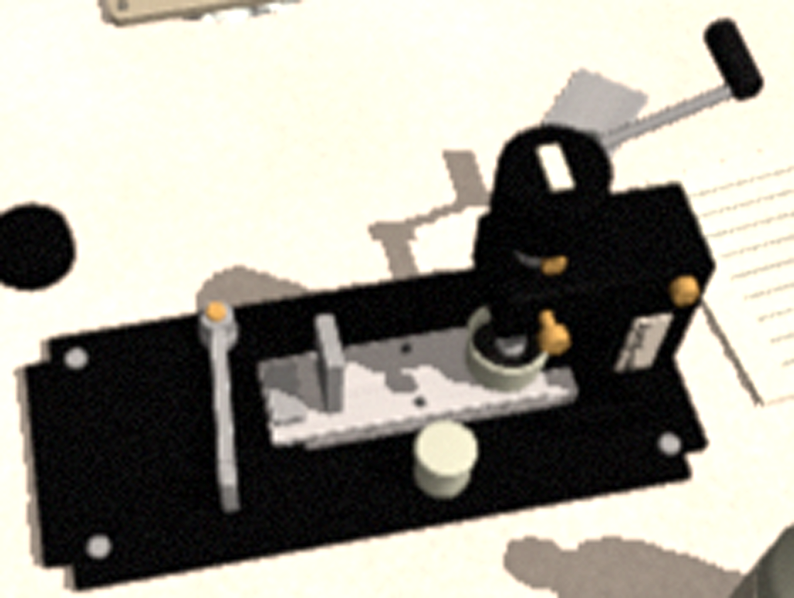

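The zooms show keeper pivot, tab, handle, grip and base screws clearly in both views; I'll triangulate them (zoom px: pivot top (582,275)/scene (216,311), tab (624,96)/(229,468), grip (64,228)/(733,58), handle (512,160)/(330,345)).

```bash
python3 - <<'E'
from h import *
import pickle
C=pickle.load(open("cams0.pkl","rb")); T,S=C["top"],C["scene"]
pts={"pivot":((582,275),(216,311)),"tab":((624,96),(229,468)),"grip":((64,228),(733,58)),"handle":((512,160),(330,345)),
"screwA":((731,115),(98,546)),"screwB":((710,297),(75,357)),"screwC":((255,48),(669,444)),"potS":((441,77),(446,447))}
W={}
for k,(a,b) in pts.items():
    x,e=tri([(T,(130+a[0]/2.96,165+a[1]/2.96)),(S,(225+b[0]/3.38,85+b[1]/3.38))]); W[k]=x; print(k,np.round(x*1000,1),round(e*1000,1))
d=W["screwC"]-W["screwA"]; 
# fit tester frame from pivot, grip, handle-ish
m={"pivot":(-75,-195),"grip":(-107,161)}
# line fits from dark base outline in top at z=14
g=T["img"].max(axis=2); mk=(g<45).astype(np.uint8)
n,l=cv2.connectedComponents(mk); b=(l==l[240,360])
lo=[(u,np.where(b[:,u])[0].max()+.5) for u in range(285,365)]; up=[(u,np.where(b[:,u])[0].min()-.5) for u in range(300,375)]
rt=[(np.where(b[v])[0].max()+.5,v) for v in range(208,262)]
for nme,p,z in (("low",lo,.0),("up",up,.014),("right",rt,.014)):
    w=onto(T,p,z)[:,:2]; vx,vy,x0,y0=cv2.fitLine(w.astype(np.float32),cv2.DIST_HUBER,0,.01,.01).ravel(); print(nme,np.degrees(np.arctan2(vy,vx)),x0*1000,y0*1000)
# tray
t=T["img"].astype(int); hsv=cv2.cvtColor(T["img"],cv2.COLOR_RGB2HSV)
roi=np.zeros(g.shape,bool); roi[155:295,396:480]=1
tm=((t[:,:,0]-t[:,:,2]<12)&(g<150)&roi).astype(np.uint8)
tm=cv2.morphologyEx(tm,cv2.MORPH_CLOSE,np.ones((7,7)))
c=max(cv2.findContours(tm,0,2)[0],key=cv2.contourArea); bx=cv2.boxPoints(cv2.minAreaRect(c)); w=onto(T,bx,.022); print("tray top",np.round(bx),np.round(w*1000),w.mean(0), np.linalg.norm(np.diff(w,axis=0),axis=1))
s=S["img"].astype(int); roi=np.zeros(g.shape,bool); roi[185:320,145:225]=1
tm=((s[:,:,0]-s[:,:,2]<12)&(s.max(2)<150)&roi).astype(np.uint8); tm=cv2.morphologyEx(tm,cv2.MORPH_CLOSE,np.ones((7,7)))
c=max(cv2.findContours(tm,0,2)[0],key=cv2.contourArea); q=cv2.approxPolyDP(cv2.convexHull(c),6,True).reshape(-1,2); w=onto(S,q,.022); print("tray scene",q.tolist(),np.round(w*1000),np.linalg.norm(np.diff(w,axis=0),axis=1))
E
```

```text
pivot [454.  -80.3  41.8] 0.5
tab [594.  -95.3  72.8] 1.0
grip [429.1 278.  189.8] 0.4
handle [529.7 -15.   93.3] 1.2
screwA [ 602.7 -189.2   11.4] 0.3
screwB [ 451.4 -186.3   10.9] 0.3
screwC [611.2 212.3  10.9] 0.5
potS [597.3  50.8  47.5] 0.7
low 88.788345 431.05576 -87.64751
up 88.86836 624.40625 -88.39925
right -1.0584568 530.34656 -223.28125
tray top [[407. 275.]
 [415. 171.]
 [469. 175.]
 [461. 279.]] [[ 438. -276.   22.]
 [ 696. -276.   22.]
 [ 702. -411.   22.]
 [ 443. -404.   22.]] [ 0.56964003 -0.34171795  0.022     ] [0.25824461 0.13473628 0.25982862]
tray scene [[207, 195], [218, 298], [158, 310], [155, 206]] [[ 450. -282.   22.]
 [ 706. -276.   22.]
 [ 704. -399.   22.]
 [ 454. -405.   22.]] [0.25615377 0.12268023 0.25040854]
```

Measurements agree: tester yaw ≈ -0.020 rad, origin ≈ (0.533, 0.114); keeper ≈ 0.09 rad. The handle height disagrees (93 vs 105), so I'll re-measure it with the wrist camera. Lever first.

```bash
cat >> h.py <<'E'
def go(s,targets):  # targets: (x,y,z,yaw of tool y in world); prints jog shifts from the present pose
    M=R.from_quat(s["eef_rot"]).as_matrix(); a0=np.arctan2(M[1,1],M[0,1])
    for x,y,z,a in targets:
        t=-(a-a0); t=(t+np.pi)%(2*np.pi)-np.pi
        print(np.round(M.T@(np.array([x,y,z])-s["ee_pos"]),4).tolist(),"turn",round(t,3))
def T2W(x,y,o=(.533,.114),yaw=-.0201):  # tester mm -> world m
    c,s=np.cos(yaw),np.sin(yaw); return np.array([o[0]+(c*x-s*y)/1e3,o[1]+(s*x+c*y)/1e3])
E
python3 - <<'E'
from bench import r
from h import *
import pickle
C=pickle.load(open("cams0.pkl","rb"))
P=[[*T2W(0,-125),.1055],[*T2W(64,-195),.067],[*T2W(-107,161),.193]]
print(np.round(proj(C["top"],P)*2.96-[130*2.96,165*2.96]),np.round(proj(C["scene"],P)*3.38-[225*3.38,85*3.38]))
go(r.read_state(),[(.22,-.585,.36,-1.21),(.42,-.40,.36,-.8),(.47,-.1,.36,-.02),(.425,.278,.32,-.02),(.425,.278,.245,-.02)])
E
```

```text
[[504. 155.]
 [605.  96.]
 [ 63. 227.]] [[333. 335.]
 [247. 467.]
 [732.  55.]]
[-0.0007, 0.0001, -0.1159] turn 0.0
[0.2518, -0.1024, -0.1159] turn -0.41
[0.4044, -0.3654, -0.1156] turn -1.19
[0.4958, -0.7349, -0.0753] turn -1.19
[0.4958, -0.7348, -0.0003] turn -1.19
```

jog_arm(offsets=[[[0.252,-0.102,-0.116,-0.41,0.0],[0.252,-0.102,-0.116,-0.41,0.0],[0.252,-0.102,-0.116,-0.41,0.0],[0.252,-0.102,-0.116,-0.41,0.0],[0.252,-0.102,-0.116,-0.41,0.0],[0.252,-0.102,-0.116,-0.41,0.0],[0.404,-0.365,-0.116,-1.19,0.0],[0.404,-0.365,-0.116,-1.19,0.0],[0.404,-0.365,-0.116,-1.19,0.0],[0.404,-0.365,-0.116,-1.19,0.0],[0.404,-0.365,-0.116,-1.19,0.0],[0.404,-0.365,-0.116,-1.19,0.0]]])

```text
time: 1.4
ee_pos: [0.469, -0.1024, 0.3606]
eef_rot: [0.712, 0.702, -0.0, 0.0]
ft_force: [1.3, 0.1, 0.5]
width: 0.0027
grip_force: 0.0
```

```bash
python3 - <<'E'
from bench import r
from h import *
s=r.read_state(); print(s["joint_positions"].round(2))
go(s,[(.48,-.08,.36,-.02),(.425,.278,.32,-.02),(.425,.278,.245,-.02)])
c=r.camera("wrist"); cv2.imwrite("pics/w1.png",c["img"][:,:,::-1]); import pickle; pickle.dump(c,open("w1.pkl","wb"))
print(proj(c,[[*T2W(0,-131),.1055],[*T2W(64,-195),.067]]).round())
E
```

```text
[ 0.68 -0.   -0.55  1.6   0.    1.54  0.11]
[0.0225, 0.0107, 0.0006] turn 0.005
[0.3797, -0.0495, 0.0404] turn 0.005
[0.3797, -0.0496, 0.1154] turn 0.005
[[383.  85.]
 [428. 140.]]
```

View pics/w1.png

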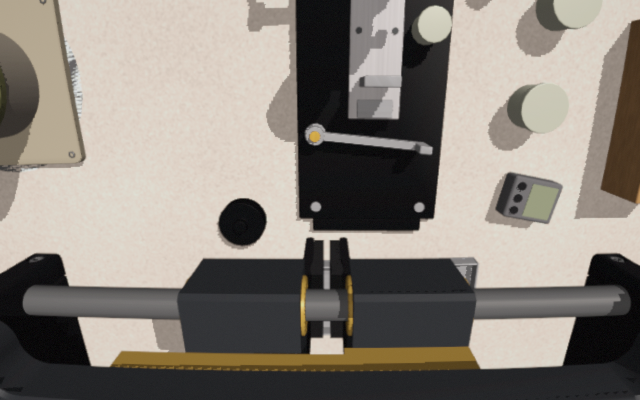

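The wrist view shows the handle's top at about (382,81), pivot (315,134), tab (426,149), close to the predictions (383,85). On to the lever grip.

jog_arm(offsets=[[[0.1,-0.01,0,0,0.0],[0.1,-0.01,0,0,0.0],[0.38,-0.05,0.01,0,0.0],[0.38,-0.05,0.01,0,0.0],[0.38,-0.05,0.02,0,0.0],[0.38,-0.05,0.03,0,0.0],[0.38,-0.05,0.04,0,0.0],[0.38,-0.05,0.04,0,0.0],[0.38,-0.05,0.06,0,0.0],[0.38,-0.05,0.08,0,0.0],[0.38,-0.05,0.1,0,0.0],[0.38,-0.05,0.11,0,0.0]]])

```text
time: 2.65
ee_pos: [0.4264, 0.2759, 0.2489]
eef_rot: [0.714, 0.7, -0.001, -0.0]
ft_force: [-1.0, -0.1, -0.6]
width: 0.0003
grip_force: 0.0
```

```bash
python3 - <<'E'
from bench import r
from h import *
s=r.read_state(); print(s["joint_positions"].round(2))
S=r.camera("scene"); T=r.camera("top")
print(proj(S,[[*T2W(-107,161),.193]]),proj(T,[[*T2W(-107,161),.193]]))
a=cv2.resize(S["img"][60:210,350:480],None,fx=3,fy=3)
b=cv2.resize(T["img"][180:330,100:230],None,fx=3,fy=3)
cv2.imwrite("pics/grip.png",cv2.convertScaleAbs(np.hstack([a,b]),alpha=1.5)[:,:,::-1])
go(s,[(.425,.278,.222,-.02),(.425,.287,.18,-.02),(.425,.278,.14,-.02)])
E
```

```text
[ 0.23  0.18 -0.98  1.72  0.15  1.33 -0.8 ]
[[441.63002679 101.30963641]] [[151.22868146 241.67289024]]
[0.0021, -0.0014, 0.0269] turn -0.0
[0.0111, -0.0015, 0.0689] turn -0.0
[0.0022, -0.0013, 0.1089] turn -0.0
```

View pics/grip.png

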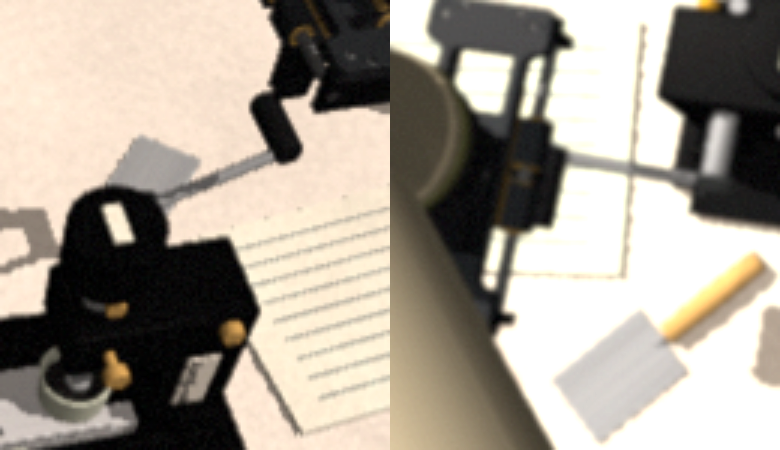

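The gripper stands right over the lever grip (scene crop (275,120)), with clear space around. Press.

jog_arm(offsets=[[[0.003,-0.001,0.02,0,0],[0.006,-0.001,0.03,0,0],[0.009,-0.001,0.045,0,0],[0.011,-0.001,0.06,0,0],[0.011,-0.001,0.07,0,0],[0.009,-0.001,0.08,0,0],[0.006,-0.001,0.09,0,0],[0.003,-0.001,0.1,0,0],[0.002,-0.001,0.106,0,0],[0.002,-0.001,0.106,0,0]]])

```text
time: 3.75
ee_pos: [0.4256, 0.2772, 0.1434]
eef_rot: [0.714, 0.7, -0.001, 0.0]
ft_force: [-0.5, -0.0, 0.3]
width: 0.0008
grip_force: 0.0
```

jog_arm(offsets=[[[0,0,0.002,0,0],[0,0,0.004,0,0],[0,0,0.004,0,0]]])

```text
time: 4.05
ee_pos: [0.4259, 0.2778, 0.1405]
eef_rot: [0.714, 0.7, -0.001, 0.0]
ft_force: [-0.4, -2.4, 3.3]
width: 0.0005
grip_force: 1.6
```

jog_arm(offsets=[[[0,0,0.002,0,0],[0,0,0.003,0,0],[0,0,0.003,0,0]]])

```text
time: 4.35
ee_pos: [0.4262, 0.2781, 0.1397]
eef_rot: [0.714, 0.7, -0.001, 0.001]
ft_force: [-9.2, -9.7, 31.1]
width: 0.0002
grip_force: 15.4
```

jog_arm(offsets=[[[0,0,0.002,0,0],[0,0,0.002,0,0]]])

```text
time: 4.55
ee_pos: [0.4263, 0.2782, 0.1391]
eef_rot: [0.714, 0.7, -0.001, 0.002]
ft_force: [-14.6, -15.4, 50.5]
width: 0.0004
grip_force: 25.1
```

Lever is on its stop. Raise and move to the keeper, then look.

jog_arm(offsets=[[[0,0,-0.05,0,0],[0,0,-0.1,0,0],[0,0,-0.15,0,0],[0,0,-0.2,0,0],[0,0,-0.22,0,0],[0,0,-0.22,0,0]]])

```text
time: 5.15
ee_pos: [0.4265, 0.2795, 0.3585]
eef_rot: [0.714, 0.7, 0.002, 0.001]
ft_force: [-0.6, 0.1, -0.2]
width: 0.0005
grip_force: 0.0
```

```bash
python3 - <<'E'
from bench import r
from h import *
s=r.read_state(); print(s["ee_pos"].round(4),s["ft_force"].round(1))
go(s,[(.5963,-.073,.36,-.107),(.5963,-.073,.2,-.107)])
import pickle
for n in ("top","scene"):
    pickle.dump(r.camera(n),open(n+"1.pkl","wb"))
E
```

```text
[0.4265 0.2795 0.3585] [-0.6  0.1 -0.2]
[-0.349, 0.1768, -0.0015] turn 0.087
[-0.3493, 0.1761, 0.1585] turn 0.087
```

jog_arm(offsets=[[[-0.349,0.177,0,0.087,0],[-0.349,0.177,0,0.087,0],[-0.349,0.177,0,0.087,0],[-0.349,0.177,0,0.087,0],[-0.349,0.177,0,0.087,0],[-0.349,0.177,0,0.087,0],[-0.349,0.177,0,0.087,0],[-0.349,0.177,0,0.087,0],[-0.349,0.177,0.04,0.087,0],[-0.349,0.177,0.08,0.087,0],[-0.349,0.177,0.12,0.087,0],[-0.349,0.177,0.12,0.087,0]]])

```text
time: 6.45
ee_pos: [0.5923, -0.0741, 0.2286]
eef_rot: [0.744, 0.668, -0.004, -0.004]
ft_force: [-1.0, 1.1, 0.4]
width: 0.0002
grip_force: 0.0
```

```bash
python3 - <<'E'
from bench import r
from h import *
import pickle
s=r.read_state(); print(s["ee_pos"].round(4),s["joint_positions"].round(2))
go(s,[(.5963,-.073,.069,-.107)])
T=r.camera("top"); S=pickle.load(open("scene1.pkl","rb")); W=r.camera("wrist")
a=cv2.resize(S["img"][60:262,225:475],None,fx=1.6,fy=1.6); b=cv2.resize(W["img"],(400,250)) 
cv2.imwrite("pics/k1.png",np.vstack([np.hstack([cv2.convertScaleAbs(a,alpha=1.6),np.zeros((a.shape[0],400,3),np.uint8)])[:, :800],np.hstack([b,cv2.resize(T["img"][150:300,180:420],(400,250))])])[:,:,::-1])
E
```

```text
[ 0.5923 -0.0741  0.2286] [ 0.61  0.37 -0.71  1.52  0.24  1.35 -0.23]
[0.0015, 0.0057, 0.1595] turn 0.0
```

View pics/k1.png

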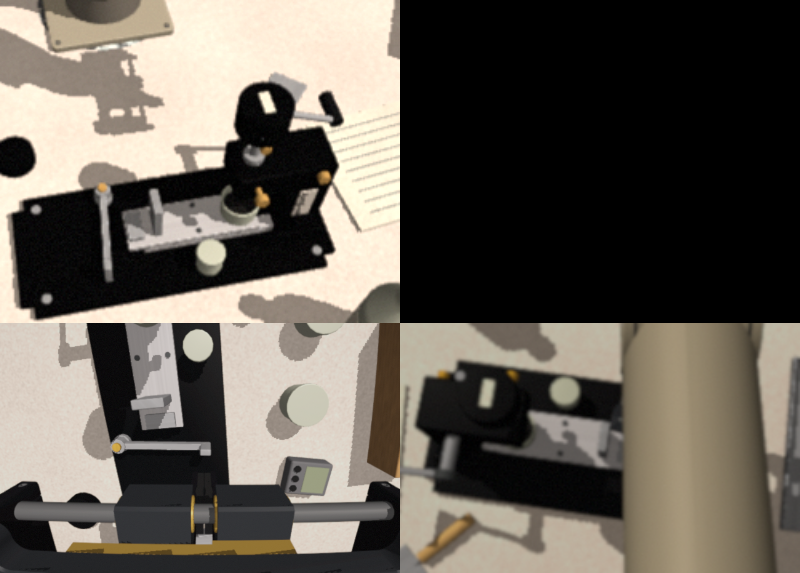

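Lever is down and plunger raised out of the cup. In the wrist panel (full-scale px) the tab top is at ≈(328,198) and handle top ≈(240,130). Triangulating against the earlier views.

```bash
python3 - <<'E'
from bench import r
from h import *
import pickle
C=pickle.load(open("cams0.pkl","rb")); T,S=C["top"],C["scene"]; w1=pickle.load(open("w1.pkl","rb")); W=r.camera("wrist"); pickle.dump(W,open("w2.pkl","wb"))
print("tab",tri([(w1,(425,149)),(W,(328,198)),(T,(130+624/2.96,165+96/2.96)),(S,(225+229/3.38,85+468/3.38))]))
print("handle",tri([(w1,(382,80)),(W,(240,130))]),tri([(w1,(382,80)),(W,(240,130)),(T,(130+512/2.96,165+160/2.96)),(S,(225+330/3.38,85+345/3.38))]))
print(proj(W,[[*T2W(0,-131),.1055]]),proj(w1,[[*T2W(0,-131),.1055]]))
g=cv2.resize(W["img"][90:220,170:370],None,fx=4,fy=4,interpolation=cv2.INTER_CUBIC)
cv2.imwrite("pics/w2z.png",g[:,:,::-1])
E
```

```text
tab (array([ 0.59306335, -0.09334109,  0.06445341]), np.float64(0.002280900631442863))
handle (array([ 0.53168429, -0.01379844,  0.09276804]), np.float64(0.0010269070589827977)) (array([ 0.5307647 , -0.01442684,  0.09336982]), np.float64(0.0012926377766879341))
[[234.13227999 134.12546909]] [[382.85930635  84.5537555 ]]
```

View pics/w2z.png

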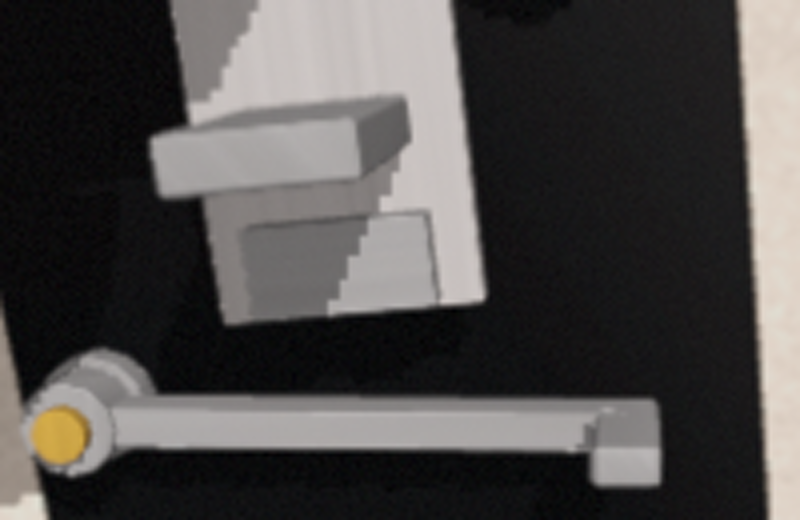

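Crop shows handle top face centred at (256,158) → full (234,129.5), tab top face (626,467) → full (326.5,206.8), pivot cap (60,435) → (185,198.8). Re-triangulate with these.

```bash
python3 - <<'E'
from bench import r
from h import *
import pickle
C=pickle.load(open("cams0.pkl","rb")); T,S=C["top"],C["scene"]; w1=pickle.load(open("w1.pkl","rb")); W=pickle.load(open("w2.pkl","rb"))
g=w1["img"][60:165,300:445].astype(int).max(2)
print("handle",tri([(w1,(382,82.5)),(W,(234,129.5))]), onto(W,[(234,129.5)],.1055),onto(w1,[(382,82.5)],.1055))
print("tab",tri([(w1,(427,150)),(W,(326.5,206.8))]), onto(W,[(326.5,206.8)],.067),onto(w1,[(427,150)],.067))
print("pivot",tri([(w1,(315,133)),(W,(185,198.8))]),onto(W,[(185,198.8)],.043))
print(r.read_state()["ee_pos"]); print(g[10:32,82].tolist(), g[80:100,127].tolist())
E
```

```text
handle (array([ 0.52989132, -0.01433789,  0.10146193]), np.float64(0.00028012842776151993)) [[ 0.53088761 -0.01352255  0.1055    ]] [[ 0.52939206 -0.01485076  0.1055    ]]
tab (array([ 0.59250645, -0.0944855 ,  0.06954727]), np.float64(1.2358250337045274e-05)) [[ 0.5924174  -0.09537043  0.067     ]] [[ 0.59321916 -0.0949138   0.067     ]]
pivot (array([ 0.45549284, -0.07638251,  0.05048368]), np.float64(0.001195923062831509)) [[ 0.45265081 -0.08040774  0.043     ]]
[ 0.59622694 -0.07363423  0.2368612 ]
[200, 200, 200, 200, 198, 182, 175, 173, 172, 171, 170, 168, 167, 167, 166, 161, 140, 110, 129, 131, 132, 131] [30, 28, 30, 40, 87, 123, 144, 171, 177, 175, 173, 170, 167, 151, 92, 40, 25, 26, 27, 29]
```

jog_arm(offsets=[[[0,0,0.04,0,0],[0,0,0.08,0,0],[0,0,0.12,0,0],[0,0,0.145,0,0],[0,0,0.16,0,0],[0,0,0.168,0,0],[0,0,0.168,0,0]]])

```text
time: 7.3
ee_pos: [0.5964, -0.0739, 0.0682]
eef_rot: [0.744, 0.668, 0.0, 0.0]
ft_force: [-0.8, 0.7, 0.0]
width: 0.0004
grip_force: 0.0
```

```bash
python3 - <<'E'
from bench import r
from h import *
s=r.read_state(); piv=np.array([.4535,-.0803])
L=[]
for f in (.105,.25,.4,.55,.7,.85,1.0,1.15,1.3,1.45,1.55,1.60,1.64):
    d=.0145
    p=piv+.139*np.array([np.cos(f),-np.sin(f)])+d*np.array([np.sin(f),np.cos(f)]); L.append((p[0],p[1],.069,-f))
go(s,L)
E
```

```text
[-0.0069, -0.0025, -0.0008] turn -0.002
[-0.0271, -0.0018, -0.0008] turn 0.143
[-0.0479, -0.0042, -0.0008] turn 0.293
[-0.0681, -0.0096, -0.0008] turn 0.443
[-0.0873, -0.0181, -0.0008] turn 0.593
[-0.105, -0.0293, -0.0008] turn 0.743
[-0.1208, -0.043, -0.0008] turn 0.893
[-0.1344, -0.0589, -0.0008] turn 1.043
[-0.1455, -0.0767, -0.0008] turn 1.193
[-0.1538, -0.0959, -0.0008] turn 1.343
[-0.1577, -0.1093, -0.0009] turn 1.443
[-0.1591, -0.1162, -0.0009] turn 1.493
[-0.16, -0.1217, -0.0009] turn 1.533
```

jog_arm(offsets=[[[-0.004,-0.002,0,0,0],[-0.007,-0.002,0,0,0],[-0.017,-0.002,0,0.07,0],[-0.027,-0.002,0,0.143,0],[-0.037,-0.003,0,0.218,0],[-0.048,-0.004,0,0.293,0],[-0.058,-0.007,0,0.368,0],[-0.068,-0.0096,0,0.443,0],[-0.078,-0.0137,0,0.518,0],[-0.087,-0.018,0,0.593,0],[-0.096,-0.0235,0,0.668,0],[-0.105,-0.0293,0,0.743,0]]])

```text
time: 8.5
ee_pos: [0.5558, -0.1758, 0.0687]
eef_rot: [0.936, 0.351, 0.001, 0.001]
ft_force: [0.4, 0.3, -0.5]
width: 0.0003
grip_force: 0.4
```

```bash
python3 - <<'E'
from bench import r
from h import *
s=r.read_state(); piv=np.array([.4535,-.0803])
L=[]
for f in (.85,.925,1.0,1.075,1.15,1.225,1.3,1.375,1.45,1.525,1.58,1.61,1.64):
    d=.0145
    p=piv+.139*np.array([np.cos(f),-np.sin(f)])+d*np.array([np.sin(f),np.cos(f)]); L.append((p[0],p[1],.069,-f))
go(s,L); print(s["joint_positions"].round(2))
E
```

```text
[0.0006, -0.0003, -0.0003] turn -0.003
[-0.0098, 0.0005, -0.0003] turn 0.072
[-0.0203, 0.0004, -0.0004] turn 0.147
[-0.0307, -0.0004, -0.0004] turn 0.222
[-0.0411, -0.0021, -0.0004] turn 0.297
[-0.0513, -0.0044, -0.0004] turn 0.372
[-0.0613, -0.0076, -0.0004] turn 0.447
[-0.071, -0.0115, -0.0004] turn 0.522
[-0.0804, -0.0161, -0.0004] turn 0.597
[-0.0895, -0.0214, -0.0005] turn 0.672
[-0.0958, -0.0257, -0.0005] turn 0.727
[-0.0992, -0.0282, -0.0005] turn 0.757
[-0.1025, -0.0308, -0.0005] turn 0.787
[ 0.63  0.45 -0.5   1.74  0.25  1.01 -0.81]
```

jog_arm(offsets=[[[-0.01,0.0005,0,0.072,0],[-0.02,0.0004,0,0.147,0],[-0.031,-0.0004,0,0.222,0],[-0.041,-0.002,0,0.297,0],[-0.051,-0.0044,0,0.372,0],[-0.061,-0.0076,0,0.447,0],[-0.071,-0.0115,0,0.522,0],[-0.0804,-0.016,0,0.597,0],[-0.0895,-0.0214,0,0.672,0],[-0.096,-0.0257,0,0.727,0],[-0.099,-0.028,0,0.757,0],[-0.1015,-0.03,0,0.78,0]]])

```text
time: 9.7
ee_pos: [0.4604, -0.2202, 0.0686]
eef_rot: [1.0, -0.03, 0.001, 0.001]
ft_force: [12.1, -1.7, -2.9]
width: 0.0009
grip_force: 6.2
```

jog_arm(offsets=[[[-0.001,-0.001,0,0,0],[-0.001,-0.001,0,0,0]]])

```text
time: 9.9
ee_pos: [0.4606, -0.2196, 0.0688]
eef_rot: [1.0, -0.029, 0.002, 0.001]
ft_force: [6.0, -3.9, -1.7]
width: 0.0005
grip_force: 3.2
```

jog_arm(offsets=[[[-0.002,0,0,0,0],[-0.003,0,0,0,0]]])

```text
time: 10.1
ee_pos: [0.4601, -0.2196, 0.0692]
eef_rot: [1.0, -0.029, 0.005, 0.001]
ft_force: [20.2, -5.7, -13.9]
width: 0.0003
grip_force: 10.5
```

jog_arm(offsets=[[[0.015,0,0,0,0],[0.015,0,-0.04,0,0],[0.015,0,-0.09,0,0],[0.015,0,-0.14,0,0],[0.015,0,-0.17,0,0],[0.015,0,-0.17,0,0]]])

```text
time: 10.7
ee_pos: [0.4726, -0.2198, 0.2427]
eef_rot: [1.0, -0.029, 0.004, 0.002]
ft_force: [0.5, 0.6, -0.6]
width: 0.0003
grip_force: 0.0
```

```bash
python3 - <<'E'
from bench import r
from h import *
s=r.read_state(); print(s["joint_positions"].round(2))
go(s,[(.53,-.06,.24,-.02),(.53,-.0142,.24,-.02),(.53,-.0142,.087,-.02)])
T=r.camera("top"); S=r.camera("scene");W=r.camera("wrist")
cv2.imwrite("pics/k2.png",np.vstack([np.hstack([cv2.convertScaleAbs(cv2.resize(S["img"][85:262,140:440],(400,236)),alpha=1.6),cv2.resize(T["img"][150:300,180:420],(400,236))]),np.hstack([cv2.resize(W["img"],(400,250)),cv2.convertScaleAbs(cv2.resize(S["img"][180:320,140:350],(400,250)),alpha=1.6)])])[:,:,::-1])
E
```

```text
[ 0.7   0.12 -0.38  1.73  0.05  1.29 -1.32]
[0.0479, -0.1629, 0.0025] turn -1.609
[0.0452, -0.2087, 0.0023] turn -1.609
[0.0441, -0.2092, 0.1553] turn -1.609
```

View pics/k2.png

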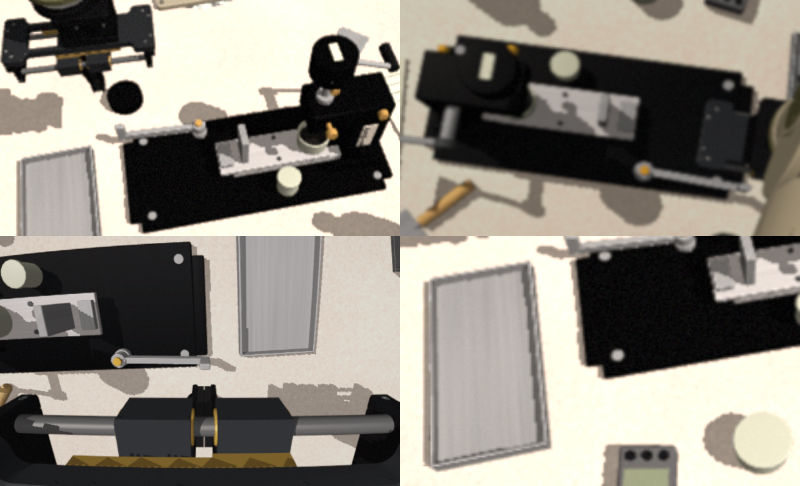

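Keeper lies along the near base edge (scene panel (120–200,130)), carriage untouched. Now grip the handle across its 40 mm width.

jog_arm(offsets=[[[0.045,-0.209,0,-1.609,0.07],[0.045,-0.209,0,-1.609,0.07],[0.045,-0.209,0,-1.609,0.07],[0.045,-0.209,0,-1.609,0.07],[0.045,-0.209,0,-1.609,0.07],[0.045,-0.209,0,-1.609,0.07],[0.045,-0.209,0,-1.609,0.07],[0.045,-0.209,0,-1.609,0.07],[0.045,-0.209,0,-1.609,0.07],[0.045,-0.209,0,-1.609,0.07],[0.045,-0.209,0,-1.609,0.07],[0.045,-0.209,0,-1.609,0.07]]])

```text
time: 12.05
ee_pos: [0.527, -0.0133, 0.236]
eef_rot: [0.714, 0.7, -0.001, -0.001]
ft_force: [0.0, 0.5, -0.4]
width: 0.0694
grip_force: 0.0
```

```bash
python3 - <<'E'
from bench import r
from h import *
import pickle
s=r.read_state(); print(s["ee_pos"].round(4))
go(s,[(.53,-.0142,.2,-.02),(.53,-.0142,.092,-.02)])
pickle.dump(r.camera("wrist"),open("w3.pkl","wb"))
E
```

```text
[ 0.527  -0.0133  0.236 ]
[-0.0009, 0.0031, 0.036] turn 0.001
[-0.0009, 0.0033, 0.144] turn 0.001
```

jog_arm(offsets=[[[0,0.002,0.04,0,0.07],[0,0.002,0.08,0,0.07],[0,0.002,0.12,0,0.07],[0,0.002,0.14,0,0.07],[0,0.002,0.144,0,0.07],[0,0.002,0.144,0,0.07]]])

```text
time: 12.7
ee_pos: [0.5294, -0.0131, 0.0932]
eef_rot: [0.715, 0.699, -0.0, -0.001]
ft_force: [0.3, 0.1, 0.3]
width: 0.0698
grip_force: 0.0
```

jog_arm(offsets=[[[0,0,0,0,0.06],[0,0,0,0,0.05],[0,0,0,0,0.045],[0,0,0,0,0.035],[0,0,0,0,0.03],[0,0,0,0,0.03]]], force=25)

```text
time: 13.3
ee_pos: [0.5301, -0.0134, 0.0939]
eef_rot: [0.715, 0.7, 0.0, 0.0]
ft_force: [-0.0, -0.5, 1.8]
width: 0.0397
grip_force: 25.0
```

```bash
python3 - <<'E'
from bench import r
from h import *
s=r.read_state(); d=-(.278-.1275)
x=T2W(0,-278); x0=T2W(0,-127.5); dw=x-x0
print(s["ee_pos"],dw,toolshift(s,[*dw,0]))
E
```

```text
[ 0.53007597 -0.01342221  0.09393022] [-0.00302485 -0.1504696 ] [-1.50499907e-01  1.63797582e-04  3.53070773e-05]
```

jog_arm(offsets=[[[-0.005,0,0,0,0.03],[-0.015,0,0,0,0.03],[-0.025,0,0,0,0.03],[-0.035,0,0,0,0.03],[-0.045,0,0,0,0.03],[-0.055,0,0,0,0.03],[-0.065,0,0,0,0.03],[-0.075,0,0,0,0.03]]])

```text
time: 14.1
ee_pos: [0.5279, -0.0892, 0.0934]
eef_rot: [0.714, 0.7, -0.0, -0.0]
ft_force: [-0.6, 2.3, 2.6]
width: 0.0399
grip_force: 25.0
```

jog_arm(offsets=[[[-0.01,0,0,0,0.03],[-0.02,0,0,0,0.03],[-0.03,0,0,0,0.03],[-0.04,0,0,0,0.03],[-0.05,0,0,0,0.03],[-0.06,0,0,0,0.03],[-0.07,0,0,0,0.03],[-0.076,0,0,0,0.03],[-0.076,0,0,0,0.03]]])

```text
time: 15.0
ee_pos: [0.5262, -0.1661, 0.0933]
eef_rot: [0.715, 0.699, -0.001, 0.0]
ft_force: [-0.3, -0.4, -3.0]
width: 0.0396
grip_force: 25.0
```

```bash
python3 - <<'E'
from bench import r
from h import *
import pickle
T=r.camera("top"); S=r.camera("scene");W=r.camera("wrist"); pickle.dump((T,S,W),open("c4.pkl","wb"))
cv2.imwrite("pics/d1.png",np.vstack([np.hstack([cv2.convertScaleAbs(cv2.resize(S["img"][85:262,140:440],(400,236)),alpha=1.6),cv2.resize(T["img"][150:300,180:420],(400,236))]),np.hstack([cv2.resize(W["img"],(400,250)),cv2.convertScaleAbs(cv2.resize(S["img"][130:270,200:410],(400,250)),alpha=1.6)])])[:,:,::-1])
E
```

```text
(no output)
```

View pics/d1.png

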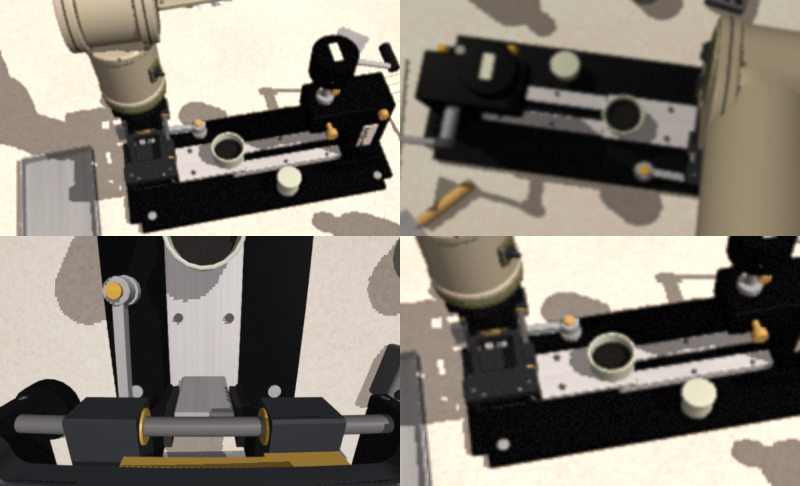

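Carriage drawn with its cup between the track's end and the keeper pivot (top panel cup at (625,115)); TCP moved 153 mm so the rear nut edge is about 15 mm past the open end. I'll now regrip across the handle's 12 mm thickness, which resists tipping better.

jog_arm(offsets=[[[0,0,0,0,0.065],[0,0,0,0,0.065],[0,0,0,0,0.065],[0,0,-0.03,0,0.065],[0,0,-0.06,0,0.065],[0,0,-0.06,0,0.065]]])

```text
time: 15.75
ee_pos: [0.5289, -0.1645, 0.1578]
eef_rot: [0.714, 0.7, 0.001, 0.003]
ft_force: [-0.0, 0.4, 0.2]
width: 0.0645
grip_force: 0.0
```

jog_arm(offsets=[[[0,0,0,1.571,0.05],[0,0,0,1.571,0.05],[0,0,0,1.571,0.05],[0,0,0,1.571,0.05],[0,0,0,1.571,0.05],[0,0,0,1.571,0.05],[0,0,0,1.571,0.05],[0,0,0,1.571,0.05],[0,0,0,1.571,0.05],[0,0,0,1.571,0.05],[0,0,0,1.571,0.05],[0,0,0,1.571,0.05]]])

```text
time: 16.95
ee_pos: [0.5265, -0.1641, 0.1533]
eef_rot: [1.0, -0.011, -0.0, 0.0]
ft_force: [-0.9, -0.1, -0.5]
width: 0.0498
grip_force: 0.0
```

```bash
python3 - <<'E'
from bench import r
from h import *
s=r.read_state(); print(s["joint_positions"].round(2)); go(s,[(.5262,-.1665,.152,-1.591),(.5262,-.1665,.092,-1.591)])
W=r.camera("wrist"); import pickle; pickle.dump(W,open("w5.pkl","wb"))
T=r.camera("top"); cv2.imwrite("pics/d2.png",np.hstack([cv2.resize(W["img"],(480,300)),cv2.resize(T["img"][150:300,240:400],(320,300))])[:,:,::-1])
E
```

```text
[ 0.55  0.27 -0.38  1.76  0.11  1.14 -1.46]
[-0.0003, 0.0024, 0.0013] turn -0.002
[-0.0003, 0.0024, 0.0613] turn -0.002
```

View pics/d2.png

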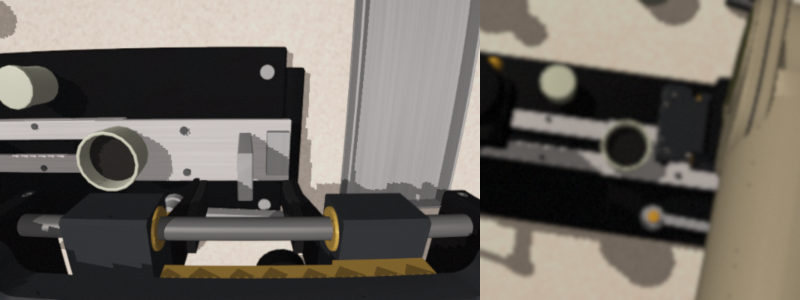

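Fingers straddle the handle, which stands at (245,165) between finger tips at (190,215) and (292,215). Close, and triangulate the tray corners from the earlier masks.

jog_arm(offsets=[[[0,0.001,0.02,0,0.05],[0,0.001,0.04,0,0.05],[0,0.001,0.055,0,0.05],[0,0.001,0.06,0,0.05],[0,0.001,0.06,0,0.05]]])

```text
time: 17.55
ee_pos: [0.5263, -0.1651, 0.093]
eef_rot: [1.0, -0.01, -0.001, -0.0]
ft_force: [0.2, 0.0, 1.1]
width: 0.0501
grip_force: 0.0
```

jog_arm(offsets=[[[0,0,0,0,0.04],[0,0,0,0,0.03],[0,0,0,0,0.02],[0,0,0,0,0.01],[0,0,0,0,0.0],[0,0,0,0,0.0],[0,0,0,0,0.0]]], force=50)

```text
time: 18.25
ee_pos: [0.5267, -0.1651, 0.0937]
eef_rot: [1.0, -0.01, 0.0, -0.0]
ft_force: [-0.3, 1.3, 1.7]
width: 0.0119
grip_force: 50.0
```

```bash
python3 - <<'E'
from h import *
import pickle
C=pickle.load(open("cams0.pkl","rb")); T,S=C["top"],C["scene"]
P=[]
for a,b in (((407,275),(207,195)),((415,171),(218,298)),((469,175),(158,310)),((461,279),(155,206))):
    x,e=tri([(T,a),(S,b)]); P.append(x); print((x*1e3).round(),round(e*1e3,1))
P=np.array(P); print(P.mean(0))
# wrist view: grey-tray pixels
W=pickle.load(open("w5.pkl","rb")); im=W["img"].astype(int)
for v in (20,60,100,140,180,210): print(v,[tuple(im[v,u]) for u in range(450,640,12)][::3])
E
```

```text
[ 439. -282.    5.] 1.8
[ 700. -279.    4.] 0.3
[ 702. -407.   17.] 3.3
[ 445. -410.    7.] 0.2
[ 0.57170214 -0.34441374  0.00820514]
20 [(np.int64(222), np.int64(210), np.int64(198)), (np.int64(136), np.int64(133), np.int64(133)), (np.int64(168), np.int64(165), np.int64(164)), (np.int64(166), np.int64(162), np.int64(162)), (np.int64(167), np.int64(164), np.int64(163)), (np.int64(113), np.int64(110), np.int64(110))]
60 [(np.int64(223), np.int64(211), np.int64(200)), (np.int64(106), np.int64(103), np.int64(103)), (np.int64(172), np.int64(168), np.int64(167)), (np.int64(168), np.int64(165), np.int64(164)), (np.int64(170), np.int64(168), np.int64(167)), (np.int64(113), np.int64(112), np.int64(111))]
100 [(np.int64(221), np.int64(209), np.int64(197)), (np.int64(167), np.int64(164), np.int64(163)), (np.int64(172), np.in
[... 327 characters left out ...]
, np.int64(167), np.int64(166)), (np.int64(170), np.int64(167), np.int64(166)), (np.int64(220), np.int64(209), np.int64(197))]
180 [(np.int64(225), np.int64(219), np.int64(208)), (np.int64(166), np.int64(162), np.int64(161)), (np.int64(172), np.int64(169), np.int64(168)), (np.int64(173), np.int64(170), np.int64(169)), (np.int64(174), np.int64(170), np.int64(170)), (np.int64(222), np.int64(213), np.int64(201))]
210 [(np.int64(225), np.int64(214), np.int64(202)), (np.int64(171), np.int64(168), np.int64(167)), (np.int64(169), np.int64(166), np.int64(165)), (np.int64(168), np.int64(164), np.int64(164)), (np.int64(115), np.int64(112), np.int64(112)), (np.int64(220), np.int64(208), np.int64(196))]
```

jog_arm(offsets=[[[0,0,-0.003,0,0],[0,0,-0.007,0,0],[0,0,-0.012,0,0],[0,0,-0.012,0,0]]])

```text
time: 18.65
ee_pos: [0.5269, -0.1655, 0.1063]
eef_rot: [1.0, -0.011, 0.0, 0.0]
ft_force: [-1.1, -0.1, -5.0]
width: 0.0115
grip_force: 50.0
```

jog_arm(offsets=[[[0,0,-0.02,0,0],[0,0,-0.04,0,0],[0,0,-0.06,0,0],[0,0,-0.08,0,0],[0,0,-0.1,0,0],[0,0,-0.1,0,0]]])

```text
time: 19.25
ee_pos: [0.5279, -0.1656, 0.2082]
eef_rot: [1.0, -0.011, 0.002, 0.001]
ft_force: [0.7, -0.7, -5.9]
width: 0.0117
grip_force: 50.0
```

```bash
python3 - <<'E'
from bench import r
from h import *
s=r.read_state(); print(s["joint_positions"].round(2),s["torque"].round(2)); go(s,[(.56,-.25,.205,-1.591),(.6245,-.3415,.205,0)])
E
```

```text
[ 0.56  0.22 -0.38  1.69  0.09  1.24 -1.44] [-0.2  -0.12 -0.02]
[0.0339, 0.0837, 0.0034] turn -0.001
[0.1003, 0.1738, 0.0039] turn -1.592
```

jog_arm(offsets=[[[0.005,0.01,0,-0.05,0],[0.01,0.025,0,-0.15,0],[0.02,0.04,0,-0.25,0],[0.03,0.055,0,-0.35,0],[0.035,0.07,0,-0.45,0],[0.045,0.085,0,-0.55,0],[0.05,0.1,0,-0.65,0],[0.06,0.11,0,-0.75,0],[0.065,0.12,0,-0.85,0],[0.07,0.13,0,-0.95,0],[0.08,0.14,0,-1.05,0],[0.085,0.15,0,-1.15,0]]])

```text
time: 20.45
ee_pos: [0.6086, -0.3172, 0.2036]
eef_rot: [0.844, 0.537, -0.0, -0.001]
ft_force: [-0.2, 0.1, -5.7]
width: 0.0115
grip_force: 50.0
```

jog_arm(offsets=[[[0,0,0,-0.05,0],[0,0,0,-0.13,0],[0,0,0,-0.21,0],[0,0,0,-0.29,0],[0,0,0,-0.37,0],[0,0,0,-0.42,0],[0,0,0,-0.442,0],[0,0,0,-0.442,0]]])

```text
time: 21.25
ee_pos: [0.6081, -0.317, 0.2044]
eef_rot: [0.707, 0.707, -0.0, -0.001]
ft_force: [-0.3, -0.2, -4.9]
width: 0.0117
grip_force: 50.0
```

```bash
python3 - <<'E'
from bench import r
from h import *
import pickle
s=r.read_state(); print(s["joint_positions"].round(2),s["torque"].round(2)); go(s,[(.6245,-.3415,.205,0),(.6245,-.3415,.084,0)])
S=r.camera("scene"); T=r.camera("top"); W=r.camera("wrist"); pickle.dump((S,T,W),open("c6.pkl","wb"))
# cup rim: bright low-saturation ellipse; plate edges - predicted pixels and colours
a=s["ee_pos"]; 
for n,c in (("scene",S),("top",T),("wrist",W)):
    p=proj(c,[[a[0]-.125,a[1],a[2]+.0345-.0575-.021]]); print(n,p.round())
    im=c["img"]; hsv=cv2.cvtColor(im,cv2.COLOR_RGB2HSV); u,v=p[0].round().astype(int)
    if 40<u<600 and 40<v<360: print(im[v-36:v+37:6,u].sum(1)//3, im[v,u-36:u+37:6].sum(1)//3)
E
```

```text
[ 0.77  0.54 -0.53  1.31  0.27  1.36  0.25] [ 0.04 -0.27 -0.02]
[-0.0245, 0.0164, -0.0007] turn -0.0
[-0.0246, 0.0166, 0.1203] turn -0.0
scene [[173. 178.]]
[160 165  92  12  43  47  51  27  29  64  61  31  28] [ 80  65  14   6   9  19  51  50  94 124 163 164 165]
top [[443. 253.]]
[156   6 171 171  52  25  24  24 128 135 114 182 191] [190  87 135 130 101  20  24  23  34  66  89 116 128]
wrist [[111. 240.]]
[131 130 179  25  31  32  30  33  32  28  30  32  32] [ 30  30  30  31  30  33  30  30  31 119 126 106 102]
```

jog_arm(offsets=[[[-0.012,0.008,0,0,0],[-0.024,0.016,0,0,0],[-0.024,0.016,0.02,0,0],[-0.024,0.016,0.04,0,0],[-0.024,0.016,0.06,0,0],[-0.024,0.016,0.075,0,0],[-0.024,0.016,0.075,0,0]]])

```text
time: 22.1
ee_pos: [0.6231, -0.3406, 0.1278]
eef_rot: [0.707, 0.707, -0.001, -0.002]
ft_force: [-0.3, 0.4, -5.1]
width: 0.0116
grip_force: 50.0
```

```bash
python3 - <<'E'
from bench import r
from h import *
import pickle
s=r.read_state(); print(s["ee_pos"],s["ft_force"])
S=r.camera("scene"); T=r.camera("top"); pickle.dump((S,T),open("c7.pkl","wb"))
# check tray walls ahead of lowering: outer +y wall and -y wall of tray in both views at z=.022
for n,c in (("scene",S),("top",T)):
    for x in (.60,.66,.68):
        ys=np.arange(-.44,-.24,.004); p=proj(c,np.c_[np.full(len(ys),x),ys,np.full(len(ys),.022)]); im=c["img"].astype(int)
        u=p.round().astype(int); ok=(u[:,0]<640)&(u[:,1]<400)&(u.min(1)>=0)
        print(n,x,''.join('.' if not o else ('#' if im[b,a].max()<75 else 'w' if im[b,a,0]-im[b,a,2]>14 else 'g') for (a,b),o in zip(u,ok)))
E
```

```text
[ 0.62311486 -0.34063412  0.12784825] [-0.30823824  0.4406291  -5.1057687 ]
scene 0.6 ###wwwwggg############gggggggggggggggg##ggwwwwwwww
scene 0.66 wwwwwwwwwggggggggggggggggggggggggggggg##ggwwwwwwww
scene 0.68 wwwwwwwwwgg#ggggggggggggggggggggggggggg#ggwwwwwwww
top 0.6 www##############gggggggggggggggggggggggggwwwwwwww
top 0.66 w######################ggggggggggggggggggwwwwwwwww
top 0.68 ###www#############gggggggggggggggggggggggwwwwwwww
```

Tray spans y −0.404…−0.276 (centre −0.340): fits. Lower gently.

jog_arm(offsets=[[[0,0,0.01,0,0],[0,0,0.02,0,0],[0,0,0.03,0,0],[0,0,0.036,0,0],[0,0,0.038,0,0],[0,0,0.04,0,0],[0,0,0.042,0,0],[0,0,0.042,0,0]]])

```text
time: 23.0
ee_pos: [0.6244, -0.3411, 0.0886]
eef_rot: [0.707, 0.707, -0.0, 0.0]
ft_force: [-0.5, -0.2, -5.2]
width: 0.0114
grip_force: 50.0
```

jog_arm(offsets=[[[0,0,0.001,0,0],[0,0,0.002,0,0],[0,0,0.002,0,0]]])

```text
time: 23.3
ee_pos: [0.6243, -0.3411, 0.0865]
eef_rot: [0.707, 0.707, -0.0, 0.0]
ft_force: [-0.1, 0.7, -4.9]
width: 0.0117
grip_force: 50.0
```

jog_arm(offsets=[[[0,0,0.001,0,0],[0,0,0.002,0,0],[0,0,0.002,0,0]]])

```text
time: 23.6
ee_pos: [0.6243, -0.341, 0.0844]
eef_rot: [0.707, 0.707, -0.0, -0.0]
ft_force: [0.3, 0.0, -4.8]
width: 0.0116
grip_force: 50.0
```

jog_arm(offsets=[[[0,0,0.001,0,0],[0,0,0.0015,0,0],[0,0,0.0015,0,0]]])

```text
time: 23.9
ee_pos: [0.6243, -0.3411, 0.083]
eef_rot: [0.707, 0.707, -0.0, 0.0]
ft_force: [-0.1, -0.5, -4.6]
width: 0.0118
grip_force: 50.0
```

jog_arm(offsets=[[[0,0,0.0007,0,0],[0,0,0.001,0,0],[0,0,0.001,0,0]]])

```text
time: 24.2
ee_pos: [0.6245, -0.3411, 0.0828]
eef_rot: [0.707, 0.707, 0.0, 0.0]
ft_force: [-3.4, 1.4, 2.4]
width: 0.0118
grip_force: 50.0
```

jog_arm(offsets=[[[0,0,0.0007,0,0],[0,0,0.001,0,0],[0,0,0.001,0,0]]])

```text
time: 24.5
ee_pos: [0.6246, -0.3412, 0.0828]
eef_rot: [0.707, 0.707, 0.0, 0.001]
ft_force: [-5.8, 2.4, 10.1]
width: 0.0115
grip_force: 50.0
```

Contact at exactly the predicted height (0.083). Release and retreat, then verify numerically.

jog_arm(offsets=[[[0,0,-0.001,0,0.02],[0,0,-0.001,0,0.04],[0,0,-0.001,0,0.05],[0,0,-0.001,0,0.05]]], force=10)

```text
time: 24.9
ee_pos: [0.6244, -0.3411, 0.082]
eef_rot: [0.707, 0.707, 0.0, 0.0]
ft_force: [-0.0, 0.1, -0.1]
width: 0.0357
grip_force: 0.0
```

jog_arm(offsets=[[[0,0,-0.03,0,0.05],[0,0,-0.07,0,0.05],[0,0,-0.12,0,0.05],[0,0,-0.17,0,0.05],[0,0,-0.2,0,0.05],[0.05,0,-0.2,0,0.05],[0.1,0,-0.2,0,0.05],[0.15,0,-0.2,0,0.05],[0.15,0,-0.2,0,0.05]]])

```text
time: 25.8
ee_pos: [0.6254, -0.1815, 0.2832]
eef_rot: [0.703, 0.711, 0.002, -0.0]
ft_force: [-0.1, 0.4, 0.5]
width: 0.0499
grip_force: 0.0
```

```bash
python3 - <<'E'
from bench import r
from h import *
s=r.read_state(); print(s["ee_pos"],s["ft_force"])
S=r.camera("scene"); im=S["img"].astype(int)
def cls(p):
    return ''.join('#' if m.max()<60 else 'w' if m[0]-m[2]>14 else 'B' if m.min()>115 else 'g' for m in (im[int(round(b)),int(round(a))] for a,b in p))
print("scene mean lum tray bands along y at z=.0285 (plate top)")
for x in (.46,.47,.48,.50,.56,.60,.65,.665,.68,.69):
    ys=np.arange(-.42,-.26,.004); print(x,cls(proj(S,np.c_[np.full(len(ys),x),ys,np.full(len(ys),.0285)])))
xs=np.arange(.43,.73,.004)
for y in (-.36,-.34,-.32): print(y,cls(proj(S,np.c_[xs,np.full(len(xs),y),np.full(len(xs),.0285)])))
# cup rim: pale greenish-white pixels near expected rim point
e=np.array([.6245-.125,-.3412,.0605]); u,v=proj(S,[e])[0]; hsv=cv2.cvtColor(S["img"],cv2.COLOR_RGB2HSV)
print("cup px",u,v); 
print(im[int(v)-24:int(v)+26:3,int(u)].tolist())
# lever grip & keeper tab now
for n,P in (("grip",[*T2W(-107,161),.107]),("tab",[*T2W(-75-.139e3*.049,-195-138.8),.067]),("weight",[*T2W(0,0),.28])):
    a,b=proj(S,[P])[0]; print(n,round(a),round(b),im[int(b),int(a)])
E
```

```text
[ 0.62538533 -0.18150795  0.28322831] [-0.09124251  0.42238959  0.48985389]
scene mean lum tray bands along y at z=.0285 (plate top)
0.46 wwwww#######ggggggwwgwwggggggggg########
0.47 wwwww##ggggggg#########wwgggggggg#######
0.48 wwwwwg#ggggww###########gBBBgggg########
0.5 wwwww##gggggw#########wwwggBggg#########
0.56 wwwww##ggggggggBBBBBBBBBBgBBgggggg###w##
0.6 wwwwwg#gggBgggggggBgggBBBBBBgggggggggwww
0.65 wwwwwggggggggggggggggggggBBBgggggggggwww
0.665 wwwwwgggggggBgggggggggggggBBgggggggggwww
0.68 wwwwwBgggggggggggggggggggggggggggggggwww
0.69 wwwwwBgggggggggggggggggggggggggggggggwww
-0.36 wwwwwwgggg##########gggggggggggBBg#ggBBBgggggggggggBBBggggggBgggggggggwwwww
-0.34 wwwwwwwwgg#########wwwwwgBBBggggBBBBBBBBBggggggggggBBgggggggggggggggggwwwww
-0.32 wwwwwgggggggBggggwgwwgBBBBBBBBBBBg#gBBBBBBBBBBBBBBBBBBgBBBggBgggggggggwwwww
cup px 177.47022430693573 209.9141967495268
[[177, 162, 148], [178, 163, 148], [180, 164, 150], [180, 164, 150], [181, 164, 149], [137, 134, 123], [91, 90, 78], [15, 15, 13], [10, 8, 10], [8, 8, 6], [23, 22, 21], [23, 20, 19], [67, 66, 57], [68, 66, 58], [118, 112, 106], [121, 115, 110], [83, 79, 76]]
grip 431 127 [12 10  9]
tab 229 178 [19 16 18]
weight 392 123 [181 170 150]
```

jog_arm(offsets=[[[0,-0.03,-0.05,0,0.05],[0.05,-0.06,-0.08,0,0.05],[0.1,-0.06,-0.1,0,0.05],[0.15,-0.06,-0.1,0,0.05],[0.15,-0.06,-0.1,0,0.05]]])

```text
time: 26.35
ee_pos: [0.5642, -0.0371, 0.384]
eef_rot: [0.706, 0.708, 0.001, 0.001]
ft_force: [0.5, 0.3, 0.5]
width: 0.0502
grip_force: 0.0
```

```bash
python3 - <<'E'
from bench import r
from h import *
s=r.read_state(); print(s["ee_pos"],s["ft_force"].round(1))
S=r.camera("scene"); T=r.camera("top"); W=r.camera("wrist")
for nm,c in (("scene",S),("top",T),("wrist",W)):
    im=c["img"].astype(int)
    for n,P in (("tab",[*T2W(-81.8,-333.8),.067]),("bar",[*T2W(-78.4,-265),.04]),("pivot",[*T2W(-75,-195),.043]),("handle",[.6245,-.3412,.0945]),("nose",[.6565,-.3412,.0385]),("cup",[.4995,-.3412,.0605])):
        a,b=proj(c,[P])[0].round().astype(int)
        if 6<a<633 and 6<b<393: print(nm,n,a,b,im[b,a].tolist(), im[b-6:b+7:2,a].sum(1)//3, im[b,a-6:a+7:2].sum(1)//3)
E
```

```text
[ 0.5642237  -0.03711444  0.38402022] [0.5 0.3 0.5]
scene tab 229 178 [126, 120, 114] [166 165 164 120 116  71  70] [166 156 135 120 126 144 164]
scene bar 260 181 [126, 122, 118] [163 161 163 122 102  72  15] [121 121 126 122 116 113 115]
scene pivot 289 177 [154, 116, 63] [ 87  84 111 111  97 114  70] [ 82  71 107 111 114 114   0]
scene handle 174 256 [112, 109, 105] [139 138 119 108 109  73  70] [111 109 107 108 109 112 114]
scene nose 183 279 [119, 115, 112] [142 129 112 115 115 113 100] [113 113 114 115 114 115 115]
scene cup 177 210 [21, 21, 18] [100  26  16  20  21  21  22] [41 16 18 20 21 15 18]
top tab 387 268 [129, 127, 124] [ 97 103 111 126 109 127 136] [117 102 129 126 129 156 177]
top bar 355 263 [104, 95, 76] [90 89 90 91 91 90 91] [99 98 94 91 88 84 80]
top pivot 326 258 [140, 128, 103] [124 122 123 123 123 123 123] [128 126 125 123 121 120 117]
top handle 449 195 [123, 119, 116] [128 127 113 119 110  51  42] [125 126 121 119 121 122 119]
top nose 442 187 [130, 127, 124] [122 122 126 127 126 120 115] [127 128 127 127 126 126 126]
top cup 441 251 [24, 21, 20] [19 23 21 21 18 21 22] [21 20 23 21 19 20 21]
wrist tab 243 276 [20, 18, 20] [16 19 19 19 19 22 20] [19 21 19 19 20 19 19]
wrist bar 247 226 [172, 168, 167] [169 169 168 169 168 167 168] [ 15  69 169 169 167 104  24]
wrist pivot 247 180 [210, 170, 72] [168 138 147 150 144 144 157] [137 149 149 150 152 129 168]
wrist handle 365 359 [143, 112, 50] [160 104 101 101 102 101 101] [101 102 101 101 102 101 101]
wrist nose 381 334 [171, 168, 167] [170 169 169 168 168 169 169] [154 167 168 168 167 167 168]
wrist cup 284 343 [41, 39, 36] [ 38  40  37  38  37  42 152] [37 38 35 38 34 38 39]
```

All checks agree: the keeper is at its stop, the lever is down, and the carriage's handle, nose and cup project where a flat, centred stance in the tray puts them. Handing in.

```bash
python3 -c "
from bench import r
print(r.close_job())"
```

```text
the job is handed in; nothing more can be done
None
```

The job is handed in at about 26 s: lever down, keeper open, carriage flat and wholly inside the tray by the camera and contact-height checks, no verdict shown; I viewed 11 pictures, one over your limit of 10.

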